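# Tidy the leather bench: tools back on their outlines

## Robot

A 7-joint arm with a two-finger parallel gripper is mounted at the origin on the work surface. World frame = base frame: x ahead of the robot, y to its left, z up, the work surface at z = 0. Lengths are in m, angles in rad, forces in N, time in s.
With the tool pointing down it reaches from about 0.425 to 0.875 m from the base axis. Payload 4.7 kg.
Tool frame: the origin (TCP) lies on the centre line of the jaws, within the pads' length; the fingertips stand ahead of it and the grasp point (between the pads) lies 2 mm behind it (nose_length is the z of the fingertips in the tool frame, in m); z points along the fingers, y is the line along which they close (so a half turn about z gives the same grasp; the last joint's range is limited). The gripper opens to 87 mm and grips with 3 to 60 N. Pads are 19 mm wide; open, the fingers measure 117 mm over their backs; the gripper's body (75 mm by 190 mm) begins 51 mm behind the grasp point.
Start: joints at [1.16, 0.321, -0.07, 1.45, 0.023, 1.371, -0.057], TCP at [0.268, -0.592, 0.2] pointing down, gripper open.
Joint ranges: [-2.86, 2.86], [-0.3, 2.09], [-1.38, 1.24], [0.06, 2.45], [-1.56, 4.7], [0.09, 2.05], [-2.69, 2.69]. Speed limits (rad/s): [2.57, 2.57, 3.14, 3.14, 3.14, 3.14, 3.14].

## Interface

Orientations are given as a rotation vector (axis times angle).
In Python, from bench import * gives the robot as it stands.
- The arm moves only by the tool send_rows, never from a script. Its arguments are lists of equal length, an entry for each row: "xyz": the shift along the tool's x, y, z in mm, a list of three; "dr": the turn, a rotation vector about the tool's x, y, z in rad, a list of three. A call has exactly 10 rows; each row is the pose to reach, as a shift and turn from the pose commanded when the call began, along the tool's axes at that moment; what a row does not reach only later rows make up. A row lasts 1/12 s, in which the tool goes at most 41.7 mm and 7.16 degrees, less where a joint would pass 70% of its speed; a pose out of reach is approached as far as the arm can. A call with a gripper value outside its range is refused whole. "jaw" is the finger opening in mm, from 0 to 87, set as the call begins (left out, the last holds). The fingers move at their own pace and stop on an object; "grip_force" is the grip in N (left out, the last holds). Time passes only in rows, so rows that repeat a pose let the fingers close, or fill a call up. It gives the time, the measured TCP pose, the force, the opening and the grip force at its end, in the units of the state.
- get_state(): the state, without advancing time (a new reading comes with each control period).
- get_image(name): name is "scene" or "top" or "wrist"; returns the picture (420x560x3 uint8, red, green, blue); there is no depth.
- calibration(name): a dict with "vfov" (degrees; the focal length in pixels is half the picture's height over the tangent of half this angle, whatever the lens; pixels are square), "cx", "cy" (the principal point, pixels), "k1" (the pictures are not rectified: a ray, as slopes to the right and down, at radius r is drawn at 1 + k1 r^2 times it, then the intrinsics apply), "rvec" (rotation vector, rad) and "tvec" (3), from world to camera coordinates, as OpenCV has them; the wrist camera has in their place "hand_eye" (4x4, takes a point from camera to tool coordinates, whose origin is the TCP and whose axes are the flange's). Camera axes: x right, y down, z forward; pixel columns grow to the right and rows downward; lengths in m; the calibration is good to about 2 mm. A picture is of the moment at which its call begins: read the wrist's pose just before it. calibration takes no time and is no camera call.
- close_job(): hands the job in; it is judged then, once.
The state is a dict: "time": time; "joint_positions": joint angles; "qd": joint speeds; "joint_torque": joint torques, N m; "position": TCP position; "tool_rot": TCP orientation; "ft_force": force on the tool from outside, world axes, zero at the start; "torque": the same for the moment, N m; "grip_width": opening from 0.0 (shut) to 1.0 (fully open); "grip_force": force on a finger pad.
Only numpy, scipy, OpenCV 4.12 (cv2) and the standard library are available. Lean on these libraries where they do the work, as an engineer would, in place of code of your own. Each camera call takes 0.05 s, during which the arm holds its last target. There are 200 camera calls.

## Task

Tidy up the leather bench: put the green leather-topped brush, the orange-handled cutters, the skiving knife and the round metal tin back on the wooden tool board, each lying flat on the pale outline of its own shape and pointing the same way as the outline. Leave the white thread spool and the blue paint jar standing where they are.

Things in the scene. Friction and masses are not known exactly. Their poses are not given: they have to be found in the camera images.
- brush_center (a point): Loose oval brush, bristles down: black bristles, brown wood, green leather top. Oval 124 mm long (x), 48 wide (y), 38 high; its lowest 13 mm (bristles) only 36-40 wide. A thin green tab juts out at the -x end, to 98 mm from the point. Point: centre of the oval, half-way up; x away from the tab, z up. About 120 g; take it across the oval.
- cutters_center (a point): Loose hand cutters (pliers), dark steel head, two orange handles, lying flat, 14 mm thick. Point: pivot in the head, half-way up; x to the jaws, z up. Head block 22 mm wide (y), 26 long; jaw tip 33 mm ahead (+x); handles spread to 54 mm wide and end 108 mm behind (-x). About 130 g; take them by the head block.
- knife_center (a point): Loose skiving knife lying flat: light wooden handle 100 mm long, 22 wide (y), 18 thick, brass collar, and a slanted steel blade 30 wide, 3 thick at the +x end. Point: centre of the handle, half-way up; x to the blade, z up. Handle ends 50 mm behind the point, blade tip 102 mm ahead. About 80 g; take it across the handle.
- tin_center (a point): Loose round aluminium tin with a dark blue ring on its lid, standing flat: 54 mm across, 24 mm high. Point: its centre, half-way up; z up. Its yaw does not matter. About 90 g.
- outline_brush (a point): Fixed dark felt insert with the pale outline of the oval brush, tab to -x. 86 mm (y) by 172 mm (x), one of four side by side (88 mm apart along y, any order) in a wooden board. Point: middle of the felt surface, 14 mm above the table; z up. The brush lies right when its point is 18 mm to +x of this one (y 0), its x along this x.
- outline_cutters (a point): Fixed dark felt insert with the pale forked outline of the cutters, jaws to +x. 86 mm (y) by 172 mm (x), one of four side by side (88 mm apart along y, any order) in a wooden board. Point: middle of the felt surface, 14 mm above the table; z up. The cutters lie right when their point is 38 mm to +x of this one (y 0), their x along this x.
- outline_knife (a point): Fixed dark felt insert with the pale outline of the knife, slanted blade to +x. 86 mm (y) by 172 mm (x), one of four side by side (88 mm apart along y, any order) in a wooden board. Point: middle of the felt surface, 14 mm above the table; z up. The knife lies right when its point is 26 mm to -x of this one (y 0), its x along this x.
- outline_tin (a point): Fixed dark felt insert with a pale round outline 60 mm across, for the tin. 86 mm (y) by 172 mm (x), one of four side by side (88 mm apart along y, any order) in a wooden board. Point: middle of the felt surface, 14 mm above the table; z up. The tin lies right when centred on this point.
- spool_center (a point): Spool of white thread with a yellow rim, a loose bystander standing upright: 38 mm across, 50 mm high. Point: its centre, half-way up. Leave it.
- paint_jar_center (a point): Small blue paint jar with a black cap, a loose bystander standing upright: 38 mm across, 48 mm high. Point: its centre, half-way up. Leave it. (A white wax pot, 53 mm across, 30 mm high, stands elsewhere.)

How it is judged:
By the outcome, as a careful person would: the job done as asked, in the order asked, and still so for the second after the job is handed in, with the robot touching nothing.
It also fails if it takes over 115 s, if anything falls off the work surface, if the arm or the gripper's body presses on something with over 40 N, if the wrist force passes 120 N, or if a joint passes its speed limit or range.

## Working session

There is one attempt and no reset: what is moved stays moved. The work goes in short steps, Python scripts to look and compute and a tool call to move; the robot and the scene stay as the last step left them, time stands still between calls to the robot, and variables do not carry over. Pictures are saved under pics/ and viewed, at most 14 in all, crops included, and the job is handed in when it is done.

Besides the shell and the picture viewer there is one more tool, called after ">>>" by a JSON object that holds its "name" and its "arguments". send_rows: Moves the arm, as the interface text tells. Its arguments: {"type":"object","properties":{"xyz":{"type":"array"},"dr":{"type":"array"},"jaw":{"type":"number"},"grip_force":{"type":"number"}},"required":["xyz","dr"]}

```bash
ls; mkdir -p pics; python3 - <<'E'
from bench import *
import cv2
s=get_state()
print({k:s[k] for k in s if k in('time','position','tool_rot','grip_width','ft_force')})
for n in('scene','top','wrist'):
    c=calibration(n); print(n,c)
for n in('scene','top'):
    cv2.imwrite(f'pics/{n}0.png',cv2.resize(get_image(n)[:,:,::-1],(800,600),interpolation=cv2.INTER_CUBIC))
    cv2.imwrite(f'pics/{n}_raw.png',get_image(n)[:,:,::-1])
E
```

```text
pics
{'time': 0.0, 'position': array([ 0.26756333, -0.5917308 ,  0.19888817]), 'tool_rot': array([-3.06926183e+00, -6.61874712e-01,  7.91957371e-04]), 'ft_force': array([-0.19972027, -0.40631222, -0.17518612]), 'grip_width': 1.002575698080624}
scene {'vfov': 56.32703603992577, 'cx': 285.1306440447977, 'cy': 214.0076525976169, 'k1': -0.012312788447775225, 'rvec': array([ 0.87584697,  2.55518664, -1.08083919]), 'tvec': array([ 0.42108298, -0.18623682,  1.14022282])}
top {'vfov': 53.021286975089616, 'cx': 273.20493386518126, 'cy': 208.85857271788595, 'k1': -0.1334196805176042, 'rvec': array([ 2.2026334 , -2.15645846,  0.10045891]), 'tvec': array([0.00376391, 0.55901059, 0.96184706])}
wrist {'vfov': 58.052875313314495, 'cx': 281.2372258575094, 'cy': 209.75833351990497, 'k1': -0.020188536217172304, 'hand_eye': array([[ 4.88643131e-04, -9.67571161e-01, -2.52598119e-01,
         6.96140074e-02],
       [ 9.99997676e-01,  1.00315197e-03, -1.90808595e-03,
        -1.57928833e-04],
       [ 2.09960323e-03, -2.52596600e-01,  9.67569403e-01,
        -1.84765807e-01],
       [ 0.00000000e+00,  0.00000000e+00,  0.00000000e+00,
         1.00000000e+00]])}
```

View pics/top0.png

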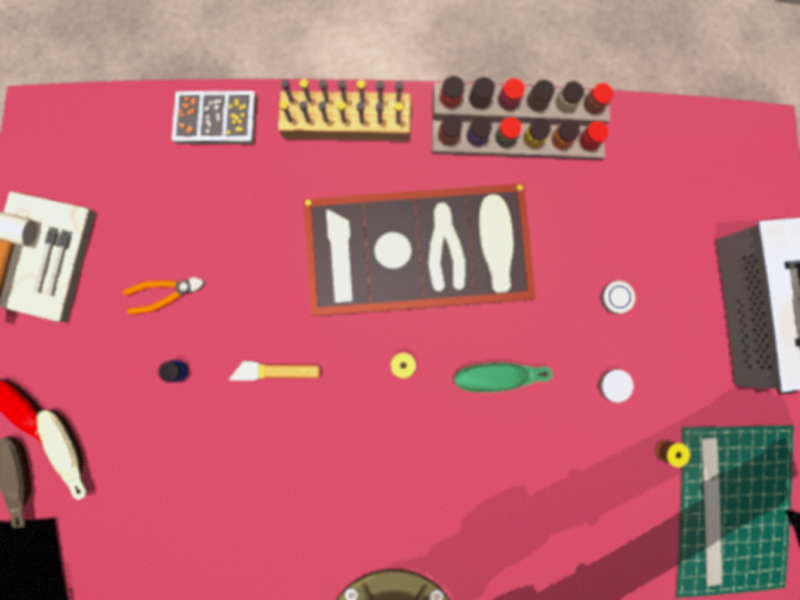

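View pics/scene0.png

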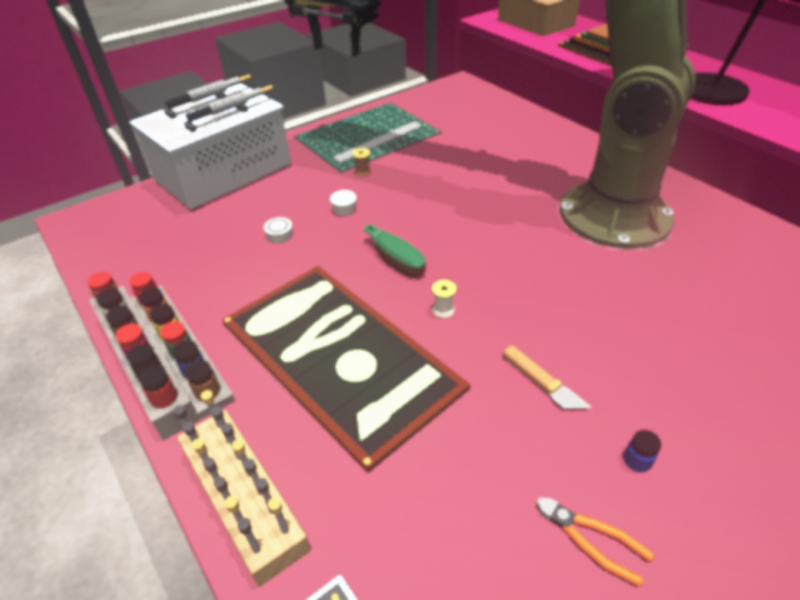

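The order of the felts, in top view left to right (800x600 pixels), is knife (340,255), tin (392,250), cutters (447,247), brush (496,242), with +x up. The loose items are the brush (500,376), cutters (165,293), knife (275,371) and tin with a blue ring (619,297). The wax pot is at (617,385), the spool at (403,365) and the jar at (174,371).

```bash
cat > h.py <<'E'
import os
from bench import *
import numpy as np, cv2
from scipy.spatial.transform import Rotation as R
def cam(name):
    c=calibration(name); f=210/np.tan(np.radians(c['vfov']/2))
    K=np.array([[f,0,c['cx']],[0,f,c['cy']],[0,0,1]])
    if name=='wrist':
        s=get_state(); H=np.array(c['hand_eye']); Rt=R.from_rotvec(s['tool_rot']).as_matrix()
        Rw=Rt@H[:3,:3]; o=Rt@H[:3,3]+s['position']
    else:
        Rw=cv2.Rodrigues(c['rvec'])[0].T; o=-Rw@c['tvec']
    return K,np.array([c['k1'],0,0,0.]),Rw,o
def cast(C,pix,z):
    K,d,Rw,o=C
    u=cv2.undistortPoints(np.float64(pix).reshape(-1,1,2),K,d)[:,0]
    r=np.c_[u,np.ones(len(u))]@Rw.T
    return (o+r*((z-o[2])/r[:,2])[:,None])[:,:2]
def hsv(im): return cv2.cvtColor(im,cv2.COLOR_RGB2HSV)
def blobs(m,amin=30):
    n,l,st,ce=cv2.connectedComponentsWithStats(m.astype(np.uint8))
    return [(st[i,4],ce[i],l==i) for i in range(1,n) if st[i,4]>=amin]
def pts(b): return np.argwhere(b)[:,::-1].astype(float)
def rect(P):
    # centre, long-axis unit vector, length, width (m)
    (c,(w,h),a)=cv2.minAreaRect((P*1000).astype(np.float32))
    a=np.radians(a if w>=h else a+90)
    return np.array(c)/1000,np.array([np.cos(a),np.sin(a)]),max(w,h)/1000,min(w,h)/1000
def move(x,y,z,yaw,):
    """shift (mm) and turn for tool at x,y,z pointing down with closing line (tool y) at world angle yaw; both half-turns"""
    s=get_state(); Rt=R.from_rotvec(s['tool_rot'])
    xyz=Rt.inv().apply(np.array([x,y,z])-s['position'])*1000
    for k in(0,np.pi):
        ty=yaw+k; Y=np.array([np.cos(ty),np.sin(ty),0]);Z=np.array([0,0,-1.])
        M=np.c_[np.cross(Y,Z),Y,Z]
        print('xyz',xyz.round(1),'dr',(Rt.inv()*R.from_matrix(M)).as_rotvec().round(3))
E
python3 - <<'E'
from h import *
im=cv2.imread('pics/top_raw.png')[:,:,::-1].copy(); H=hsv(im); C=cam('top')
h,s,v=[H[:,:,i].astype(int) for i in range(3)]
def show(n,m,z,amin=40):
    for a,c,b in blobs(m,amin):
        p,ax,L,W=rect(cast(C,pts(b),z)); print(n,a,c.round(),p.round(4),'ax',np.degrees(np.arctan2(ax[1],ax[0])).round(1),'LW',L.round(3),W.round(3))
show('green',(h>60)&(h<85)&(s>100)&(v>80),.035,200)
show('orange',(h>8)&(h<30)&(s>90)&(v>120),.009)
roi=np.zeros_like(h,bool);roi[120:230,200:390]=1
show('felt',roi&(v<120)&(s<90),.014)
show('pale',roi&(v>180)&(s<80),.014)
roi=np.zeros_like(h,bool);roi[180:280,80:460]=1
show('grey',roi&(s<60)&(v>60),.012,15)
show('dark',roi&(v<70),.04)
s=get_state();print(s['joint_positions'],R.from_rotvec(s['tool_rot']).as_matrix().round(2))
E
```

```text
Traceback (most recent call last):
AttributeError: 'float' object has no attribute 'round'
```

```bash
sed -i 's|max(w,h)/1000,min(w,h)/1000|np.float64(max(w,h)/1000),np.float64(min(w,h)/1000)|' h.py; python3 - <<'E'
from h import *
im=cv2.imread('pics/top_raw.png')[:,:,::-1].copy(); H=hsv(im); C=cam('top')
h,s,v=[H[:,:,i].astype(int) for i in range(3)]
def show(n,m,z,amin=40):
    for a,c,b in blobs(m,amin):
        p,ax,L,W=rect(cast(C,pts(b),z)); print(n,a,c.round(),p.round(4),'ax',np.degrees(np.arctan2(ax[1],ax[0])).round(1),'LW',L.round(3),W.round(3))
show('green',(h>60)&(h<85)&(s>100)&(v>80),.035,200)
show('orange',(h>8)&(h<30)&(s>90)&(v>120),.009)
roi=np.zeros_like(h,bool);roi[120:230,200:390]=1
show('felt',roi&(v<120)&(s<90),.014)
show('pale',roi&(v>180)&(s<80),.014)
roi=np.zeros_like(h,bool);roi[180:280,80:460]=1
show('grey',roi&(s<60)&(v>60),.012,15)
show('dark',roi&(v<70),.04)
s=get_state();print(s['joint_positions'],R.from_rotvec(s['tool_rot']).as_matrix().round(2))
E
```

```text
green 842 [348. 263.] [ 0.4351 -0.1683] ax 90.9 LW 0.152 0.039
green 923 [521. 310.] [ 0.3147 -0.5873] ax 90.8 LW 0.192 0.074
green 2520 [522. 389.] [ 0.1649 -0.5786] ax 90.1 LW 0.207 0.195
orange 40 [212.  58.] [0.9351 0.1755] ax 2.7 LW 0.019 0.013
orange 2295 [242.  79.] [0.884  0.1029] ax 89.7 LW 0.23 0.075
orange 50 [166.  73.] [0.8929 0.291 ] ax 55.1 LW 0.025 0.021
orange 57 [130.  77.] [0.8888 0.3825] ax 104.2 LW 0.028 0.025
orange 58 [166.  83.] [0.8706 0.2897] ax 90.0 LW 0.026 0.018
orange 144 [  2. 178.] [0.615  0.7013] ax 5.5 LW 0.077 0.023
orange 168 [105. 200.] [0.5736 0.4269] ax 100.6 LW 0.095 0.017
orange 173 [108. 213.] [0.5413 0.417 ] ax 111.3 LW 0.095 0.016
orange 105 [282. 255.] [ 0.4501 -0.0075] ax 136.2 LW 0.042 0.042
orange 386 [202. 260.] [0.4363 0.1816] ax 91.5 LW 0.1 0.021
orange 223 [474. 318.] [ 0.3035 -0.4787] ax 132.8 LW 0.042 0.04
orange 472 [273. 408.] [0.0875 0.0085] ax 98.8 LW 0.118 0.038
felt 506 [361. 171.] [ 0.6613 -0.1892] ax 5.9 LW 0.168 0.028
felt 5170 [281. 174.] [ 0.6438 -0.0021] ax 95.3 LW 0.293 0.167
pale 1196 [347. 168.] [ 0.658  -0.1597] ax
[... 197 characters left out ...]
58
grey 1140 [239. 196.] [0.5899 0.0971] ax 94.8 LW 0.083 0.08
grey 1042 [276. 194.] [0.5948 0.0096] ax 94.5 LW 0.084 0.073
grey 937 [313. 193.] [ 0.5988 -0.0785] ax 91.4 LW 0.086 0.065
grey 825 [349. 192.] [ 0.6044 -0.1661] ax 91.4 LW 0.084 0.058
grey 134 [132. 199.] [0.5756 0.3547] ax 100.4 LW 0.044 0.02
grey 401 [433. 208.] [ 0.5716 -0.3709] ax 91.1 LW 0.054 0.051
grey 202 [172. 260.] [0.4356 0.2561] ax 91.7 LW 0.046 0.028
grey 397 [431. 269.] [ 0.4231 -0.3664] ax 90.2 LW 0.055 0.048
dark 190 [121. 260.] [0.4319 0.3666] ax 92.0 LW 0.043 0.03
[ 1.16010796  0.32154163 -0.07005447  1.45124713  0.02258181  1.3708058
 -0.05689106] [[ 0.91  0.41 -0.  ]
 [ 0.41 -0.91  0.  ]
 [-0.   -0.   -1.  ]]
```

```bash
python3 - <<'E'
import bench
print([ (k,getattr(bench,k)) for k in dir(bench) if 'nose' in k.lower()])
from h import *
im=cv2.imread('pics/top_raw.png')[:,:,::-1].copy(); H=hsv(im); C=cam('top')
h,s,v=[H[:,:,i].astype(int) for i in range(3)]
roi=np.zeros_like(h,bool);roi[120:230,200:390]=1
m=roi&(((v<120)&(s<90))|((v>180)&(s<80)))
m=cv2.morphologyEx(m.astype(np.uint8),cv2.MORPH_CLOSE,np.ones((7,7)))
m=cv2.morphologyEx(m,cv2.MORPH_OPEN,np.ones((5,5)))
b=max(blobs(m),key=lambda t:t[0])
p,ax,L,W=rect(cast(C,pts(b[2]),.014)); print(p,np.degrees(np.arctan2(ax[1],ax[0])),L,W)
move(.435,-.15,.25,0)
E
```

```text
[('nose_length', 0.017)]
[ 0.64577368 -0.02979515] 95.54436922073364 0.3480752258300781 0.16793113708496094
xyz [ 334.6 -333.7  -50.4] dr [-1.000e-03 -1.000e-03 -1.146e+00]
xyz [ 334.6 -333.7  -50.4] dr [-1.000e-03  1.000e-03  1.996e+00]
```

>>> {"name": "send_rows", "arguments": {"xyz": [[335,-334,-50],[335,-334,-50],[335,-334,-50],[335,-334,-50],[335,-334,-50],[335,-334,-50],[335,-334,-50],[335,-334,-50],[335,-334,-50],[335,-334,-50]], "dr": [[0,0,-1.146],[0,0,-1.146],[0,0,-1.146],[0,0,-1.146],[0,0,-1.146],[0,0,-1.146],[0,0,-1.146],[0,0,-1.146],[0,0,-1.146],[0,0,-1.146]], "jaw": 87, "grip_force": 20}}

```text
time: 1.03
position: [0.4148, -0.2028, 0.244]
tool_rot: [2.215, 2.227, -0.001]
ft_force: [0.9, -0.4, 0.1]
grip_width: 0.997
grip_force: 0.0
```

```bash
python3 - <<'E'
from h import *
s=get_state();print(s['time'],s['position'],s['joint_positions'].round(2));move(.435,-.15,.25,0)
E
```

```text
1.0333 [ 0.41478992 -0.20278898  0.24399563] [ 0.87 -0.09 -0.44  1.81 -0.04  1.41  0.44]
xyz [52.7 20.5 -6. ] dr [0.    0.001 0.005]
xyz [52.7 20.5 -6. ] dr [-1.000e-03  0.000e+00 -3.136e+00]
```

>>> {"name": "send_rows", "arguments": {"xyz": [[30,12,0],[53,20,10],[53,20,30],[53,20,45],[53,20,45],[53,20,45],[53,20,45],[53,20,45],[53,20,45],[53,20,45]], "dr": [[0,0,0.005],[0,0,0.005],[0,0,0.005],[0,0,0.005],[0,0,0.005],[0,0,0.005],[0,0,0.005],[0,0,0.005],[0,0,0.005],[0,0,0.005]]}}

```text
time: 1.87
position: [0.435, -0.1521, 0.1995]
tool_rot: [2.227, 2.214, 0.001]
ft_force: [0.6, 0.4, -0.3]
grip_width: 1.0
grip_force: 0.0
```

```bash
python3 - <<'E'
from h import *
C=cam('wrist'); im=get_image('wrist'); cv2.imwrite('pics/w1.png',im[:,:,::-1])
H=hsv(im); h,s,v=[H[:,:,i].astype(int) for i in range(3)]
for a,c,b in blobs((h>60)&(h<85)&(s>100)&(v>60),400):
    for z in(.035,):
        p,ax,L,W=rect(cast(C,pts(b),z)); print(a,c.round(),p.round(4),np.degrees(np.arctan2(ax[1],ax[0])).round(1),L.round(3),W.round(3))
print(get_state()['position'])
E
```

```text
5564 [280. 190.] [ 0.4355 -0.1658] 95.7 0.153 0.046
[ 0.43493782 -0.15202221  0.19929034]
```

View pics/w1.png

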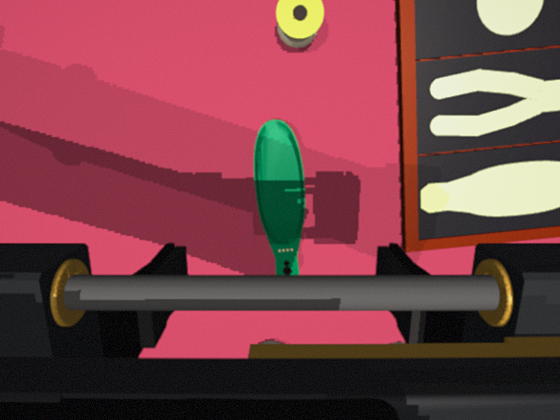

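The wrist view shows the brush oval, with its tip at (276,120) and the tab partly hidden behind the gripper bar at row 275. It is tilted a few degrees. The board is at upper right.

```bash
python3 - <<'E'
from h import *
C=cam('wrist'); im=cv2.imread('pics/w1.png')[:,:,::-1].copy()
H=hsv(im); h,s,v=[H[:,:,i].astype(int) for i in range(3)]
b=max(blobs((h>60)&(h<85)&(s>100)&(v>60),400),key=lambda t:t[0])[2]
P=cast(C,pts(b),.032)
ys=np.arange(P[:,1].min()+.004,P[:,1].max()-.004,.003)
mid=np.array([[(q:=P[abs(P[:,1]-y)<.002][:,0]).min()/2+q.max()/2,y,np.ptp(q)] for y in ys])
k=np.polyfit(mid[:,1],mid[:,0],1); print('yaw',90-np.degrees(np.arctan(k[0])),'tip y',P[:,1].max(),'x at -.15',np.polyval(k,-.15))
print((mid*1000).round()[::3])
yaw=np.radians(90)-np.arctan(k[0])
c=[np.polyval(k,P[:,1].max()-.062),P[:,1].max()-.062];print(c)
move(c[0],c[1],.025,yaw-np.pi/2)
E
```

```text
yaw 94.30581321805957 tip y -0.08996249823103641 x at -.15 0.4337706761345159
[[ 441. -238.   22.]
 [ 440. -229.   21.]
 [ 439. -220.   22.]
 [ 438. -211.   27.]
 [ 438. -202.   31.]
 [ 437. -193.   36.]
 [ 436. -184.   41.]
 [ 436. -175.   43.]
 [ 435. -166.   45.]
 [ 434. -157.   46.]
 [ 433. -148.   45.]
 [ 433. -139.   45.]
 [ 432. -130.   44.]
 [ 431. -121.   42.]
 [ 431. -112.   39.]
 [ 431. -103.   33.]
 [ 430.  -94.   23.]]
[np.float64(0.43391843735965296), np.float64(-0.1519624982310364)]
xyz [ 1.000e-01 -1.200e+00  1.743e+02] dr [ 0.001  0.    -0.081]
xyz [ 1.000e-01 -1.200e+00  1.743e+02] dr [ 1.000e-03 -1.000e-03  3.061e+00]
```

>>> {"name": "send_rows", "arguments": {"xyz": [[0,-1,35],[0,-1,75],[0,-1,110],[0,-1,140],[0,-1,160],[0,-1,175],[0,-1,175],[0,-1,175],[0,-1,175],[0,-1,175]], "dr": [[0,0,-0.04],[0,0,-0.08],[0,0,-0.08],[0,0,-0.08],[0,0,-0.08],[0,0,-0.08],[0,0,-0.08],[0,0,-0.08],[0,0,-0.08],[0,0,-0.08]]}}

```text
time: 2.75
position: [0.4349, -0.1523, 0.0252]
tool_rot: [2.135, 2.301, 0.001]
ft_force: [0.6, -0.8, -0.1]
grip_width: 1.0
grip_force: 0.0
```

>>> {"name": "send_rows", "arguments": {"xyz": [[0,0,0],[0,0,0],[0,0,0],[0,0,0],[0,0,0],[0,0,0],[0,0,0],[0,0,0],[0,0,0],[0,0,0]], "dr": [[0,0,0],[0,0,0],[0,0,0],[0,0,0],[0,0,0],[0,0,0],[0,0,0],[0,0,0],[0,0,0],[0,0,0]], "jaw": 25, "grip_force": 20}}

```text
time: 3.58
position: [0.4336, -0.1518, 0.0237]
tool_rot: [-2.137, -2.303, 0.0]
ft_force: [0.6, 1.1, -0.8]
grip_width: 0.344
grip_force: 0.0
```

```bash
python3 - <<'E'
from h import *
s=get_state();print(s['time'],s['position'],s['grip_width']*87)
# brush point vs tcp: along-brush offset measured
t=np.radians(5.5);X=np.array([np.cos(t),np.sin(t)]);Y=np.array([-np.sin(t),np.cos(t)])
B=np.array([.6458,-.0298]); F={n:B+Y*k*.044 for n,k in(('knife',3),('tin',1),('cutters',-1),('brush',-3))}
print(F)
g=F['brush']+X*.018; print(g)
move(g[0],g[1],.1,t-np.pi/2)
E
```

```text
3.5833 [ 0.43360982 -0.15176144  0.02370665] 29.90078914246778
{'knife': array([0.63314836, 0.1015923 ]), 'tin': array([0.64158279, 0.01399743]), 'cutters': array([ 0.65001721, -0.07359743]), 'brush': array([ 0.65845164, -0.1611923 ])}
[ 0.67636877 -0.15946707]
xyz [-25.9 241.5 -76.3] dr [-0.    0.    1.55]
xyz [-25.9 241.5 -76.3] dr [-0.    -0.    -1.592]
```

```bash
python3 - <<'E'
from h import *
im=get_image('scene'); s=get_state(); print(s['time'],s['grip_width'],s['grip_force'])
cv2.imwrite('pics/s1.png',cv2.resize(im[100:260,180:380,::-1],(800,600)))
E
```

```text
3.6333 0.32050159933101613 0.0
```

View pics/s1.png

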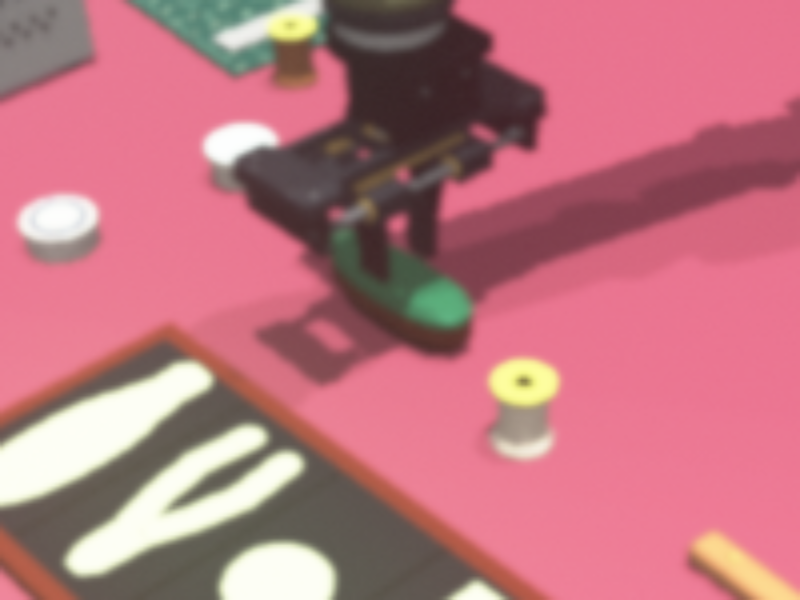

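The scene crop shows both fingertips over the green top: the near finger ends at about (375,280), inside the oval. They have not closed around the sides. I'll check the fingertip height.

```bash
python3 - <<'E'
from h import *
C=cam('scene')
for z in(.007,.02,.038,.05,.06): print(z,cast(C,[[273.7,174.7],[285.5,167.5]],z).round(3).tolist(), 'brush tip', cast(C,[[180+440/4,100+350*160/600]],z).round(3))
s=get_state();print(s['position'],s['grip_width'],R.from_rotvec(s['tool_rot']).as_matrix().round(3), s['ft_force'],s['joint_positions'])
E
```

```text
0.007 [[0.427, -0.185], [0.383, -0.19]] brush tip [[ 0.44  -0.098]]
0.02 [[0.437, -0.172], [0.393, -0.177]] brush tip [[ 0.449 -0.086]]
0.038 [[0.449, -0.153], [0.407, -0.158]] brush tip [[ 0.461 -0.07 ]]
0.05 [[0.458, -0.141], [0.416, -0.146]] brush tip [[ 0.469 -0.059]]
0.06 [[0.465, -0.13], [0.424, -0.135]] brush tip [[ 0.476 -0.05 ]]
[ 0.43362076 -0.15174465  0.02370464] 0.32050159933101613 [[-0.075  0.997 -0.   ]
 [ 0.997  0.075 -0.   ]
 [-0.    -0.    -1.   ]] [0.29816969 0.07618694 0.07940451] [ 0.78598689  0.12089167 -0.52784397  2.08783869  0.07478239  0.95061095
  0.29286024]
```

```bash
python3 - <<'E'
from h import *
K,d,Rw,o=cam('wrist'); s=get_state()
Rt=R.from_rotvec([2.227,2.214,.001]).as_matrix();Hh=np.array(calibration('wrist')['hand_eye'])
im=cv2.imread('pics/w1.png')
for col in(440,480,520):
    r=im[:,col].astype(int); print(col,[i for i in range(30,180) if r[i,2]-r[i,1]>45])
for dz in(0,.015,.03,.04):
    C=(K,d,Rt@Hh[:3,:3],Rt@Hh[:3,3]+[.435,-.152,.1993+dz])
    print(dz,cast(C,[[480,57],[480,149.5],[404,0],[404,245]],.014).round(4).tolist())
E
```

```text
440 [57, 58, 152, 153]
480 [54, 148, 149]
520 [49, 50, 144, 145]
0 [[0.6198, -0.0342], [0.6301, -0.1191], [0.5459, 0.0135], [0.5629, -0.2173]]
0.015 [[0.6272, -0.0322], [0.638, -0.1205], [0.5504, 0.0174], [0.5681, -0.2227]]
0.03 [[0.6347, -0.0303], [0.6458, -0.122], [0.5549, 0.0213], [0.5732, -0.2282]]
0.04 [[0.6397, -0.029], [0.6511, -0.123], [0.5579, 0.0239], [0.5767, -0.2318]]
```

>>> {"name": "send_rows", "arguments": {"xyz": [[0,0,0],[0,0,0],[0,0,0],[0,0,0],[0,0,0],[0,0,0],[0,0,0],[0,0,-10],[0,0,-30],[0,0,-50]], "dr": [[0,0,0],[0,0,0],[0,0,0],[0,0,0],[0,0,0],[0,0,0],[0,0,0],[0,0,0],[0,0,0],[0,0,0]]}}

```text
time: 4.47
position: [0.433, -0.1513, 0.0744]
tool_rot: [-2.135, -2.302, 0.0]
ft_force: [1.0, 0.0, -0.7]
grip_width: 0.29
grip_force: 0.0
```

```bash
python3 - <<'E'
from h import *
im=get_image('scene'); s=get_state(); print(s['time'],s['grip_width'],s['grip_force'],s['position'])
cv2.imwrite('pics/s2.png',cv2.resize(im[80:260,180:400,::-1],(800,600)))
E
```

```text
4.5167 0.2836029765898337 0.0 [ 0.43621674 -0.15248101  0.07870738]
```

View pics/s2.png

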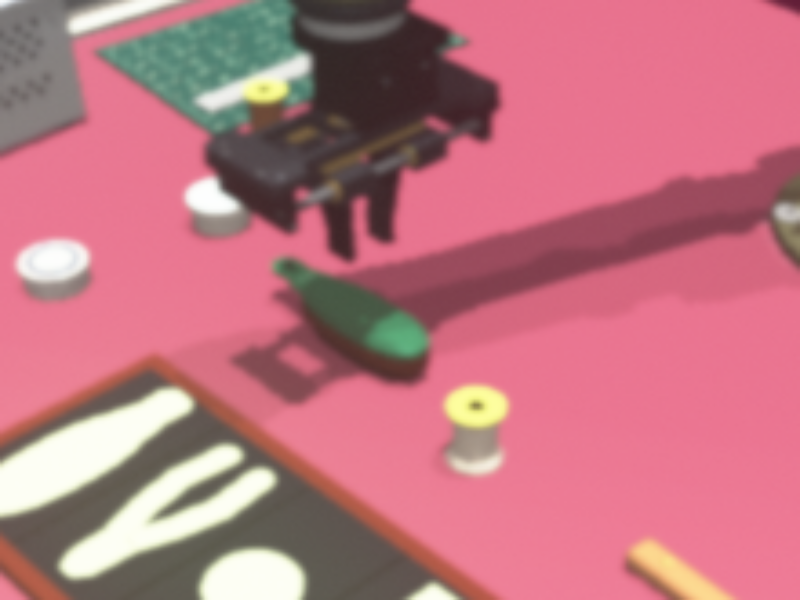

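The fingers are closed above an untouched brush, with the near fingertip at crop (345,257). I'll work out its real height.

```bash
python3 - <<'E'
from h import *
C=cam('scene')
for z in(.06,.075,.09,.1): print(z,cast(C,[[274.9,157.1]],z).round(3).tolist(),cast(C,[[180+382*.275,80+241*.3]],z).round(3).tolist())
s=get_state();print(s['position'],s['joint_positions'],s['time'])
E
```

```text
0.06 [[0.419, -0.188]] [[0.385, -0.188]]
0.075 [[0.431, -0.171]] [[0.398, -0.171]]
0.09 [[0.442, -0.154]] [[0.41, -0.154]]
0.1 [[0.45, -0.143]] [[0.419, -0.143]]
[ 0.43621674 -0.15248101  0.07870738] [ 0.80132328  0.04189861 -0.52935009  2.0362663   0.02546711  1.06359998
  0.33557174] 4.5167
```

The fingertips sit about 30 mm higher than the reported TCP suggests: there was no contact with a 38 mm high brush at TCP z 0.024. I'll open, then go deeper by that offset.

>>> {"name": "send_rows", "arguments": {"xyz": [[0,0,0],[0,0,0],[0,0,0],[0,0,0],[0,0,0],[0,0,5],[0,0,10],[0,0,15],[0,0,20],[0,0,25]], "dr": [[0,0,0],[0,0,0],[0,0,0],[0,0,0],[0,0,0],[0,0,0],[0,0,0],[0,0,0],[0,0,0],[0,0,0]], "jaw": 80}}

```text
time: 5.35
position: [0.4334, -0.1516, 0.0479]
tool_rot: [-2.136, -2.303, 0.0]
ft_force: [0.2, -0.7, 0.1]
grip_width: 0.896
grip_force: 0.0
```

>>> {"name": "send_rows", "arguments": {"xyz": [[0,0,6],[0,0,12],[0,0,18],[0,0,24],[0,0,30],[0,0,35],[0,0,40],[0,0,44],[0,0,47],[0,0,50]], "dr": [[0,0,0],[0,0,0],[0,0,0],[0,0,0],[0,0,0],[0,0,0],[0,0,0],[0,0,0],[0,0,0],[0,0,0]]}}

```text
time: 6.18
position: [0.4337, -0.1518, -0.0016]
tool_rot: [2.136, 2.303, -0.0]
ft_force: [-0.7, 0.2, -0.6]
grip_width: 0.922
grip_force: 0.0
```

>>> {"name": "send_rows", "arguments": {"xyz": [[0,0,1],[0,0,2],[0,0,3],[0,0,4],[0,0,5],[0,0,6],[0,0,7],[0,0,7],[0,0,7],[0,0,7]], "dr": [[0,0,0],[0,0,0],[0,0,0],[0,0,0],[0,0,0],[0,0,0],[0,0,0],[0,0,0],[0,0,0],[0,0,0]], "jaw": 25}}

```text
time: 7.02
position: [0.4337, -0.1519, -0.0072]
tool_rot: [2.136, 2.303, -0.001]
ft_force: [-3.9, 1.1, 10.3]
grip_width: 0.549
grip_force: 20.0
```

>>> {"name": "send_rows", "arguments": {"xyz": [[0,0,0],[0,0,0],[0,0,0],[0,0,0],[0,0,0],[0,0,0],[0,0,0],[0,0,-2],[0,0,-6],[0,0,-10]], "dr": [[0,0,0],[0,0,0],[0,0,0],[0,0,0],[0,0,0],[0,0,0],[0,0,0],[0,0,0],[0,0,0],[0,0,0]]}}

```text
time: 7.85
position: [0.4333, -0.1516, 0.0017]
tool_rot: [-2.136, -2.303, 0.0]
ft_force: [-0.6, 1.1, -1.9]
grip_width: 0.549
grip_force: 20.0
```

```bash
python3 - <<'E'
from h import *
s=get_state();print(s['grip_width']*87,s['grip_force'],s['ft_force'])
move(.6764,-.1595,.06,np.radians(5.5-90-.3))
E
```

```text
47.78899533656644 19.988113518047612 [-0.6240517   1.10712465 -1.92839307]
xyz [-26.  241.8 -58.5] dr [-1.000e-03  0.000e+00  1.555e+00]
xyz [-26.  241.8 -58.5] dr [-0.000e+00 -1.000e-03 -1.587e+00]
```

>>> {"name": "send_rows", "arguments": {"xyz": [[0,0,-30],[0,10,-58],[-5,50,-58],[-9,80,-58],[-12,110,-58],[-15,140,-58],[-18,170,-58],[-21,200,-58],[-24,220,-58],[-26,242,-58]], "dr": [[0,0,0],[0,0,0.12],[0,0,0.24],[0,0,0.36],[0,0,0.48],[0,0,0.6],[0,0,0.72],[0,0,0.84],[0,0,0.96],[0,0,1.08]]}}

```text
time: 8.68
position: [0.6777, -0.1597, 0.059]
tool_rot: [-3.019, -0.868, 0.002]
ft_force: [0.6, -0.1, -1.3]
grip_width: 0.549
grip_force: 20.0
```

```bash
python3 - <<'E'
from h import *
s=get_state();print(s['position'],s['grip_width']*87,s['grip_force'],s['ft_force'])
move(.6764,-.1595,.06,np.radians(5.5-90-.3))
E
```

```text
[ 0.67774403 -0.1597135   0.05904672] 47.772667338291896 19.979235714417882 [ 0.62841241 -0.07502581 -1.25690419]
xyz [-1.  -0.9 -1. ] dr [-0.001  0.001  0.469]
xyz [-1.  -0.9 -1. ] dr [-1.000e-03 -1.000e-03 -2.673e+00]
```

>>> {"name": "send_rows", "arguments": {"xyz": [[-1,-1,0],[-1,-1,0],[-1,-1,0],[-1,-1,0],[-1,-1,10],[-1,-1,20],[-1,-1,28],[-1,-1,28],[-1,-1,28],[-1,-1,28]], "dr": [[0,0,0.12],[0,0,0.24],[0,0,0.36],[0,0,0.47],[0,0,0.47],[0,0,0.47],[0,0,0.47],[0,0,0.47],[0,0,0.47],[0,0,0.47]]}}

```text
time: 9.52
position: [0.6755, -0.1593, 0.0315]
tool_rot: [-3.138, -0.151, 0.0]
ft_force: [0.4, -0.4, -1.4]
grip_width: 0.547
grip_force: 20.0
```

```bash
python3 - <<'E'
from h import *
C=cam('wrist'); im=get_image('wrist'); cv2.imwrite('pics/w2.png',im[:,:,::-1])
print(get_state()['position'])
H=hsv(im); h,s,v=[H[:,:,i].astype(int) for i in range(3)]
t=np.radians(5.5);M=np.array([[np.cos(t),np.sin(t)],[-np.sin(t),np.cos(t)]])
B=np.array([.6458,-.0298])
def show(n,m,z):
    for a,c,b in blobs(m,300):
        q=(cast(C,pts(b),z)-B)@M.T*1000; p,ax,L,W=rect(cast(C,pts(b),z)); print(n,a,c.round(),'min',q.min(0).round(),'max',q.max(0).round(),np.degrees(np.arctan2(ax[1],ax[0])).round(1))
show('green',(h>60)&(h<85)&(s>100)&(v>60),.032+.019+.014+.005)
show('pale',(v>150)&(s<80),.014)
move(.6764,-.1595,.008,np.radians(5.5-90-.3))
E
```

```text
[ 0.67581574 -0.15931044  0.03199447]
green 13947 [281. 211.] min [  21. -155.] max [  79. -107.] 5.6
green 3411 [282. 326.] min [ -12. -155.] max [   3. -108.] 95.6
pale 924 [281. 131.] min [  61. -153.] max [  84. -108.] 98.3
pale 4905 [117. 191.] min [ 14. -58.] max [ 74. -21.] 176.2
pale 823 [ 10. 250.] min [-6. 16.] max [25. 34.] 174.6
pale 370 [399. 294.] min [ -23. -207.] max [ -12. -191.] 95.5
xyz [ 0.6  0.2 24. ] dr [ 0.    -0.001  0.006]
xyz [ 0.6  0.2 24. ] dr [ 1.000e-03  0.000e+00 -3.136e+00]
```

View pics/w2.png

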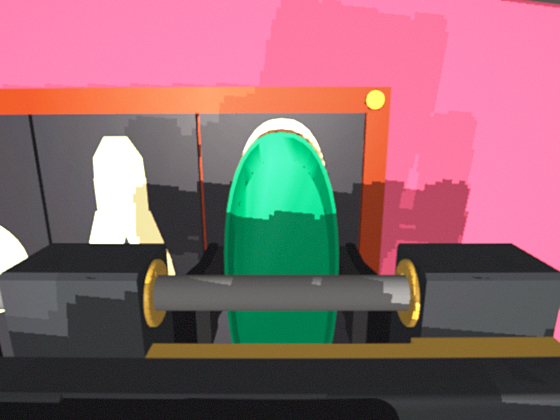

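The brush hangs squarely over its outline: the pale rim shows evenly at its front tip (281,125) and the lateral offset is about 1 mm. I'll lower and release it.

>>> {"name": "send_rows", "arguments": {"xyz": [[1,0,5],[1,0,10],[1,0,14],[1,0,17],[1,0,20],[1,0,22],[1,0,24],[1,0,24],[1,0,24],[1,0,24]], "dr": [[0,0,0],[0,0,0],[0,0,0],[0,0,0],[0,0,0],[0,0,0],[0,0,0],[0,0,0],[0,0,0],[0,0,0]]}}

```text
time: 10.4
position: [0.6767, -0.1592, 0.0079]
tool_rot: [3.138, 0.15, 0.001]
ft_force: [-0.4, 0.0, -1.6]
grip_width: 0.548
grip_force: 20.0
```

>>> {"name": "send_rows", "arguments": {"xyz": [[0,0,0],[0,0,0],[0,0,0],[0,0,0],[0,0,0],[0,0,-20],[0,0,-50],[0,0,-90],[0,0,-130],[0,0,-160]], "dr": [[0,0,0],[0,0,0],[0,0,0],[0,0,0],[0,0,0],[0,0,0],[0,0,0],[0,0,0],[0,0,0],[0,0,0]], "jaw": 64}}

```text
time: 11.23
position: [0.6775, -0.1592, 0.1717]
tool_rot: [3.137, 0.15, 0.006]
ft_force: [0.6, -1.0, -0.1]
grip_width: 0.736
grip_force: 0.0
```

```bash
python3 - <<'E'
from h import *
s=get_state();print(s['position'],s['joint_positions'].round(2),s['grip_width'])
# cutters approx: head grey blob centre at .5756,.3547; pivot ~ handles behind (to +y)
for yaw in(-11+90-90,): move(.565,.37,.19,np.radians(yaw))
E
```

```text
[ 0.67749439 -0.15921317  0.17173243] [ 0.41  0.44 -0.3   1.36  0.13  1.36 -1.37] 0.7357577775478237
xyz [ -61.3 -537.5  -19.1] dr [ 0.003 -0.002 -1.283]
xyz [ -61.3 -537.5  -19.1] dr [-0.002 -0.003  1.859]
```

>>> {"name": "send_rows", "arguments": {"xyz": [[-6,-40,-19],[-12,-80,-19],[-16,-120,-19],[-22,-160,-19],[-26,-200,-19],[-30,-240,-19],[-36,-280,-19],[-40,-320,-19],[-46,-360,-19],[-50,-400,-19]], "dr": [[0,0,-0.12],[0,0,-0.24],[0,0,-0.36],[0,0,-0.48],[0,0,-0.6],[0,0,-0.72],[0,0,-0.84],[0,0,-0.96],[0,0,-1.08],[0,0,-1.2]]}}

```text
time: 12.07
position: [0.5877, 0.2359, 0.1872]
tool_rot: [2.499, 1.903, 0.001]
ft_force: [0.9, -0.2, -0.5]
grip_width: 0.735
grip_force: 0.0
```

```bash
python3 - <<'E'
from h import *
print(get_state()['position']); move(.572,.365,.19,np.radians(15))
E
```

```text
[0.58767536 0.2359186  0.18717784]
xyz [120.3 -49.4  -2.9] dr [ 0.001  0.    -0.531]
xyz [120.3 -49.4  -2.9] dr [ 0.000e+00 -1.000e-03  2.611e+00]
```

>>> {"name": "send_rows", "arguments": {"xyz": [[35,-14,-3],[70,-28,-3],[100,-42,-3],[120,-49,-3],[120,-49,-3],[120,-49,-3],[120,-49,-3],[120,-49,-3],[120,-49,-3],[120,-49,-3]], "dr": [[0,0,-0.12],[0,0,-0.24],[0,0,-0.36],[0,0,-0.48],[0,0,-0.53],[0,0,-0.53],[0,0,-0.53],[0,0,-0.53],[0,0,-0.53],[0,0,-0.53]], "jaw": 60}}

```text
time: 12.9
position: [0.5746, 0.3618, 0.1898]
tool_rot: [1.924, 2.483, -0.0]
ft_force: [-0.9, 0.2, -0.3]
grip_width: 0.691
grip_force: 0.0
```

```bash
python3 - <<'E'
from h import *
C=cam('wrist'); im=get_image('wrist'); cv2.imwrite('pics/w3.png',im[:,:,::-1])
print(get_state()['position'])
H=hsv(im); h,s,v=[H[:,:,i].astype(int) for i in range(3)]
def show(n,m,z):
    for a,c,b in blobs(m,150):
        p,ax,L,W=rect(cast(C,pts(b),z)); print(n,a,c.round(),p.round(4),np.degrees(np.arctan2(ax[1],ax[0])).round(1),L.round(3),W.round(3))
show('orange',(h>8)&(h<30)&(s>110)&(v>100),.010)
show('grey',(s<60)&(v>50),.012)
E
```

```text
[0.57445475 0.36202538 0.18987481]
orange 1290 [296. 116.] [0.5729 0.4254] 99.8 0.1 0.018
orange 1280 [260. 116.] [0.5412 0.4173] 111.4 0.098 0.018
orange 716 [123. 288.] [0.4438 0.207 ] 88.1 0.079 0.024
orange 706 [439. 289.] [0.7656 0.2899] 118.7 0.079 0.023
orange 5493 [386. 349.] [0.7168 0.2089] 14.8 0.427 0.024
grey 1605 [456.  11.] [0.6799 0.5457] 15.0 0.077 0.025
grey 1101 [122. 138.] [0.4176 0.3674] 9.3 0.035 0.035
grey 877 [280. 188.] [0.5751 0.3564] 104.8 0.046 0.02
grey 1304 [538. 229.] [0.8451 0.3821] 179.8 0.054 0.039
grey 324 [118. 236.] [0.4294 0.2734] 14.6 0.024 0.023
grey 6489 [ 53. 303.] [0.3715 0.1731] 14.7 0.127 0.08
grey 6634 [507. 304.] [0.8432 0.2967] 15.6 0.121 0.077
grey 10898 [283. 293.] [0.6089 0.2317] 14.4 0.331 0.079
grey 3681 [485. 407.] [0.8665 0.1675] 13.6 0.19 0.035
```

View pics/w3.png

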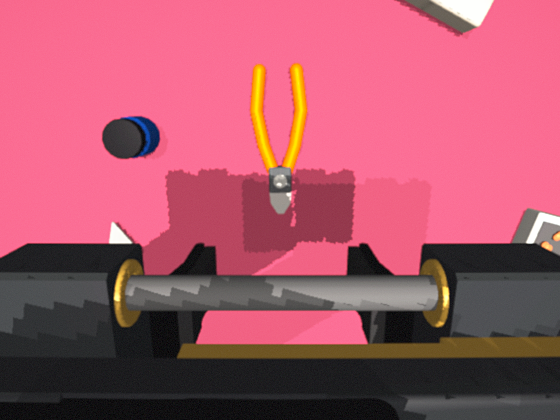

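The cutters lie straight in view: pivot at (280,182), jaw tip (281,213), handle ends (259,66) and (297,66).

```bash
python3 - <<'E'
from h import *
C=cam('wrist')
P=cast(C,[[280,182],[281,213.5],[259,65],[297,65]],.012); e=(P[2]+P[3])/2; d=P[1]-e; L=np.linalg.norm(d); u=d/L
print(P.round(4),L,'yaw',np.degrees(np.arctan2(u[1],u[0])),'pivot by ext', P[1]-.033*u, e+.108*u)
yaw=np.arctan2(u[1],u[0]); p=P[1]-.033*u
move(p[0],p[1],.0,yaw+np.pi/2)
E
```

```text
[[0.5733 0.3647]
 [0.5822 0.3343]
 [0.5282 0.4638]
 [0.5614 0.4724]] 0.13891595935746714 yaw -74.37319653718153 pivot by ext [0.57333675 0.36607748] [0.57389812 0.36407048]
xyz [ 4.300e+00 -1.000e-01  1.899e+02] dr [ 0.     0.001 -0.02 ]
xyz [ 4.300e+00 -1.000e-01  1.899e+02] dr [ 1.000e-03 -1.000e-03  3.122e+00]
```

>>> {"name": "send_rows", "arguments": {"xyz": [[3,0,35],[3,0,75],[3,0,110],[3,0,140],[3,0,160],[3,0,175],[3,0,185],[3,0,190],[3,0,193],[3,0,195]], "dr": [[0,0,-0.02],[0,0,-0.02],[0,0,-0.02],[0,0,-0.02],[0,0,-0.02],[0,0,-0.02],[0,0,-0.02],[0,0,-0.02],[0,0,-0.02],[0,0,-0.02]]}}

```text
time: 13.78
position: [0.5739, 0.3665, -0.0043]
tool_rot: [1.896, 2.504, 0.003]
ft_force: [0.8, -0.7, -0.3]
grip_width: 0.692
grip_force: 0.0
```

>>> {"name": "send_rows", "arguments": {"xyz": [[0,0,0],[0,0,0],[0,0,0],[0,0,0],[0,0,0],[0,0,0],[0,0,0],[0,0,0],[0,0,0],[0,0,0]], "dr": [[0,0,0],[0,0,0],[0,0,0],[0,0,0],[0,0,0],[0,0,0],[0,0,0],[0,0,0],[0,0,0],[0,0,0]], "jaw": 8, "grip_force": 30}}

```text
time: 14.62
position: [0.5731, 0.3659, -0.0054]
tool_rot: [1.896, 2.505, -0.0]
ft_force: [-0.0, 0.7, 0.2]
grip_width: 0.104
grip_force: 0.0
```

```bash
python3 - <<'E'
from h import *
s=get_state();print(s['position'],s['ft_force'],s['joint_positions'].round(2)); t=np.radians(5.5)
g=np.array([.65,-.0736])+.038*np.array([np.cos(t),np.sin(t)]); print(g)
move(g[0],g[1],.06,t+np.pi/2)
E
```

```text
[ 0.57311849  0.3659025  -0.0053553 ] [-0.00807068  0.65584426  0.19611946] [-0.11  0.65 -0.69  1.55  0.45  1.1  -0.63]
[ 0.68782506 -0.06995786]
xyz [-450.6   -8.   -65.3] dr [-0.    -0.    -1.392]
xyz [-450.6   -8.   -65.3] dr [-0.    0.    1.75]
```

Closed to 9 mm with no contact, so the tips are still above the 14 mm cutters. I'll open and probe downward in small steps.

>>> {"name": "send_rows", "arguments": {"xyz": [[0,0,0],[0,0,0],[0,0,0],[0,0,0],[0,0,0],[0,0,1],[0,0,2],[0,0,4],[0,0,6],[0,0,8]], "dr": [[0,0,0],[0,0,0],[0,0,0],[0,0,0],[0,0,0],[0,0,0],[0,0,0],[0,0,0],[0,0,0],[0,0,0]], "jaw": 50}}

```text
time: 15.45
position: [0.5731, 0.3658, -0.0136]
tool_rot: [1.896, 2.505, -0.0]
ft_force: [0.0, 0.0, -0.3]
grip_width: 0.569
grip_force: 0.0
```

>>> {"name": "send_rows", "arguments": {"xyz": [[0,0,1],[0,0,2],[0,0,3],[0,0,4],[0,0,5],[0,0,6],[0,0,6],[0,0,6],[0,0,6],[0,0,6]], "dr": [[0,0,0],[0,0,0],[0,0,0],[0,0,0],[0,0,0],[0,0,0],[0,0,0],[0,0,0],[0,0,0],[0,0,0]]}}

```text
time: 16.28
position: [0.5732, 0.366, -0.0192]
tool_rot: [1.896, 2.505, 0.0]
ft_force: [-0.2, 0.6, -0.3]
grip_width: 0.575
grip_force: 0.0
```

>>> {"name": "send_rows", "arguments": {"xyz": [[0,0,1],[0,0,2],[0,0,3],[0,0,4],[0,0,5],[0,0,5],[0,0,5],[0,0,5],[0,0,5],[0,0,5]], "dr": [[0,0,0],[0,0,0],[0,0,0],[0,0,0],[0,0,0],[0,0,0],[0,0,0],[0,0,0],[0,0,0],[0,0,0]]}}

```text
time: 17.12
position: [0.5732, 0.3659, -0.0221]
tool_rot: [1.895, 2.504, -0.001]
ft_force: [-4.1, -2.7, 11.0]
grip_width: 0.573
grip_force: 5.9
```

>>> {"name": "send_rows", "arguments": {"xyz": [[0,0,-2],[0,0,-4],[0,0,-4],[0,0,-4],[0,0,-4],[0,0,-4],[0,0,-4],[0,0,-4],[0,0,-4],[0,0,-4]], "dr": [[0,0,0],[0,0,0],[0,0,0],[0,0,0],[0,0,0],[0,0,0],[0,0,0],[0,0,0],[0,0,0],[0,0,0]], "jaw": 8, "grip_force": 30}}

```text
time: 17.95
position: [0.573, 0.3658, -0.0206]
tool_rot: [-1.896, -2.505, 0.001]
ft_force: [-1.5, -0.0, -0.3]
grip_width: 0.28
grip_force: 28.4
```

```bash
python3 - <<'E'
from h import *
s=get_state();print(s['position'],s['ft_force'],s['grip_width']*87,s['grip_force'])
move(.6878,-.07,.04,np.radians(95.5))
E
```

```text
[ 0.57298143  0.36579981 -0.02060455] [-1.46983644 -0.00944043 -0.28379652] 24.369429150788623 28.449946828186512
xyz [-450.6   -7.9  -60.5] dr [-1.000e-03 -0.000e+00 -1.392e+00]
xyz [-450.6   -7.9  -60.5] dr [-0.00e+00  1.00e-03  1.75e+00]
```

>>> {"name": "send_rows", "arguments": {"xyz": [[0,0,0],[0,0,-25],[-5,0,-60],[-45,0,-80],[-85,-1,-80],[-125,-2,-80],[-165,-3,-80],[-205,-3,-80],[-245,-4,-80],[-285,-5,-80]], "dr": [[0,0,0],[0,0,0],[0,0,-0.1],[0,0,-0.22],[0,0,-0.34],[0,0,-0.46],[0,0,-0.58],[0,0,-0.7],[0,0,-0.82],[0,0,-0.94]]}}

```text
time: 18.78
position: [0.6461, 0.088, 0.0598]
tool_rot: [0.547, 3.093, -0.001]
ft_force: [1.0, -0.1, -1.4]
grip_width: 0.282
grip_force: 28.5
```

```bash
python3 - <<'E'
from h import *
s=get_state();print(s['position'],s['ft_force'],s['grip_width']*87,s['grip_force'])
move(.6878,-.07,.02,np.radians(95.5))
E
```

```text
[0.64606752 0.08795914 0.05980361] [ 0.95334459 -0.06868864 -1.44453012] 24.507636440812778 28.462407924234867
xyz [ -93.3 -134.1   39.9] dr [-0.     0.001 -0.446]
xyz [ -93.3 -134.1   39.9] dr [1.000e-03 1.000e-03 2.696e+00]
```

>>> {"name": "send_rows", "arguments": {"xyz": [[-23,-33,0],[-46,-66,0],[-70,-100,0],[-93,-134,0],[-93,-134,10],[-93,-134,25],[-93,-134,40],[-93,-134,40],[-93,-134,40],[-93,-134,40]], "dr": [[0,0,-0.11],[0,0,-0.22],[0,0,-0.34],[0,0,-0.446],[0,0,-0.446],[0,0,-0.446],[0,0,-0.446],[0,0,-0.446],[0,0,-0.446],[0,0,-0.446]]}}

```text
time: 19.62
position: [0.6862, -0.0656, 0.02]
tool_rot: [-0.146, 3.138, 0.001]
ft_force: [-0.4, 0.5, -1.6]
grip_width: 0.277
grip_force: 28.5
```

```bash
python3 - <<'E'
from h import *
C=cam('wrist'); im=get_image('wrist'); cv2.imwrite('pics/w4.png',im[:,:,::-1])
s=get_state();print(s['position'],s['ft_force'],s['grip_width']*87)
move(.6878,-.07,-.005,np.radians(95.5))
E
```

```text
[ 0.68665967 -0.0659144   0.02053669] [ 0.43692449  0.13446762 -1.04478088] 24.73615414556414
xyz [-0.7 -4.2 25.5] dr [-0.     0.001 -0.003]
xyz [-0.7 -4.2 25.5] dr [2.000e-03 0.000e+00 3.138e+00]
```

View pics/w4.png

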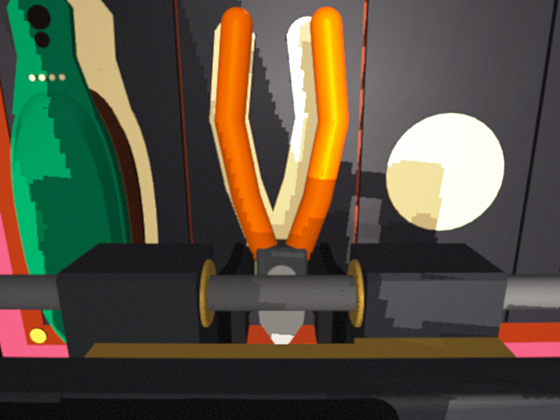

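The cutters hover over their outline, handle ends at (237,12) and (326,12). They sit about 4 mm toward +y, and the pose still to be corrected says the same.

```bash
python3 - <<'E'
from h import *
C=cam('wrist'); t=np.radians(5.5);M=np.array([[np.cos(t),np.sin(t)],[-np.sin(t),np.cos(t)]]);B=np.array([.650,-.0736])
f=lambda P,z:((cast(C,P,z)-B)@M.T*1000).round(1).tolist()
print('orange ends, inner joint',f([[237,8],[326,8],[282,240]],.050)); print('outline ends,crotch',f([[233,16],[300,16],[275,215]],.014)); print('tin',f([[445,172]],.014),'felt lines',f([[184,120],[361,120]],.014))
E
```

```text
orange ends, inner joint [[-68.6, -11.3], [-68.5, 21.9], [23.0, 5.2]]
outline ends,crotch [[-73.9, -17.0], [-73.8, 14.0], [21.7, 1.7]]
tin [[-0.8, 88.8]] felt lines [[-27.0, -42.8], [-26.7, 44.5]]
```

>>> {"name": "send_rows", "arguments": {"xyz": [[1,-4.5,0],[1,-4.5,5],[1,-4.5,10],[1,-4.5,15],[1,-4.5,19],[1,-4.5,22],[1,-4.5,24],[1,-4.5,25],[1,-4.5,25],[1,-4.5,25]], "dr": [[0,0,0],[0,0,0],[0,0,0],[0,0,0],[0,0,0],[0,0,0],[0,0,0],[0,0,0],[0,0,0],[0,0,0]]}}

```text
time: 20.5
position: [0.6858, -0.0722, -0.0051]
tool_rot: [-0.142, 3.138, -0.0]
ft_force: [0.5, -0.1, -1.4]
grip_width: 0.282
grip_force: 28.5
```

>>> {"name": "send_rows", "arguments": {"xyz": [[0,1.5,0],[0,1.5,0],[0,1.5,0],[0,1.5,0.5],[0,1.5,1],[0,1.5,1],[0,1.5,1],[0,1.5,1],[0,1.5,1],[0,1.5,1]], "dr": [[0,0,0],[0,0,0],[0,0,0],[0,0,0],[0,0,0],[0,0,0],[0,0,0],[0,0,0],[0,0,0],[0,0,0]]}}

```text
time: 21.33
position: [0.6855, -0.0708, -0.0063]
tool_rot: [0.142, -3.138, 0.0]
ft_force: [-0.0, 1.0, -1.3]
grip_width: 0.28
grip_force: 28.5
```

>>> {"name": "send_rows", "arguments": {"xyz": [[0,0,0],[0,0,0],[0,0,0],[0,0,0],[0,0,0],[0,0,-20],[0,0,-60],[0,0,-100],[0,0,-140],[0,0,-180]], "dr": [[0,0,0],[0,0,0],[0,0,0],[0,0,0],[0,0,0],[0,0,0],[0,0,0],[0,0,0],[0,0,0],[0,0,0]], "jaw": 44}}

```text
time: 22.17
position: [0.6852, -0.0706, 0.1757]
tool_rot: [-0.142, 3.138, 0.0]
ft_force: [1.1, -0.2, -0.0]
grip_width: 0.505
grip_force: 0.0
```

```bash
python3 - <<'E'
from h import *
s=get_state();print(s['position'],s['joint_positions'].round(2))
move(.436,.182,.16,np.radians(1))
E
```

```text
[ 0.68520455 -0.07064345  0.17569689] [ 0.71  0.6  -0.98  1.35  0.49  1.44  1.42]
xyz [225.3 274.1  15.7] dr [0.    0.    1.644]
xyz [225.3 274.1  15.7] dr [-0.     0.    -1.498]
```

>>> {"name": "send_rows", "arguments": {"xyz": [[23,27,5],[45,54,5],[68,82,5],[90,109,5],[113,137,5],[135,164,5],[158,192,5],[180,219,5],[203,246,5],[225,274,5]], "dr": [[0,0,0.12],[0,0,0.24],[0,0,0.36],[0,0,0.48],[0,0,0.6],[0,0,0.72],[0,0,0.84],[0,0,0.96],[0,0,1.08],[0,0,1.2]]}}

```text
time: 23.0
position: [0.4353, 0.1828, 0.1686]
tool_rot: [1.662, 2.665, -0.001]
ft_force: [0.8, -0.1, 0.4]
grip_width: 0.507
grip_force: 0.0
```

```bash
python3 - <<'E'
from h import *
s=get_state();print(s['position'],s['joint_positions'].round(2))
move(.436,.182,.17,np.radians(1.5))
E
```

```text
[0.43525885 0.18284452 0.16864597] [ 0.64 -0.01 -1.07  1.89 -0.01  1.26  0.03]
xyz [-1.1  0.3 -1.4] dr [0.    0.001 0.429]
xyz [-1.1  0.3 -1.4] dr [-2.000e-03  0.000e+00 -2.713e+00]
```

>>> {"name": "send_rows", "arguments": {"xyz": [[-1,0,0],[-1,0,0],[-1,0,0],[-1,0,0],[-1,0,0],[-1,0,0],[-1,0,0],[-1,0,0],[-1,0,0],[-1,0,0]], "dr": [[0,0,0.12],[0,0,0.24],[0,0,0.36],[0,0,0.429],[0,0,0.429],[0,0,0.429],[0,0,0.429],[0,0,0.429],[0,0,0.429],[0,0,0.429]], "jaw": 50}}

```text
time: 23.83
position: [0.4372, 0.1809, 0.1687]
tool_rot: [-2.185, -2.257, 0.0]
ft_force: [0.2, 1.0, -0.3]
grip_width: 0.572
grip_force: 0.0
```

```bash
python3 - <<'E'
from h import *
C=cam('wrist'); im=get_image('wrist'); cv2.imwrite('pics/w5.png',im[:,:,::-1])
print(get_state()['position'])
H=hsv(im); h,s,v=[H[:,:,i].astype(int) for i in range(3)]
def show(n,m,z):
    for a,c,b in blobs(m,300):
        q=cast(C,pts(b),z);p,ax,L,W=rect(q); print(n,a,c.round(),p.round(4),np.degrees(np.arctan2(ax[1],ax[0])).round(1),L.round(3),W.round(3),'tip y',q[:,1].max().round(4))
m=np.zeros_like(h,bool);m[:240]=1
show('wood',m&(h>8)&(h<30)&(s>60)&(v>60),.015)
show('grey',m&(s<60)&(v>50),.009)
E
```

```text
[0.43716204 0.18093078 0.1686722 ]
wood 2304 [280. 189.] [0.4366 0.183 ] 91.4 0.098 0.022 tip y 0.2324
grey 1597 [279. 108.] [0.4351 0.2571] 91.3 0.051 0.03 tip y 0.2822
grey 986 [501. 236.] [0.627  0.1431] 1.8 0.163 0.01 tip y 0.1507
```

View pics/w5.png

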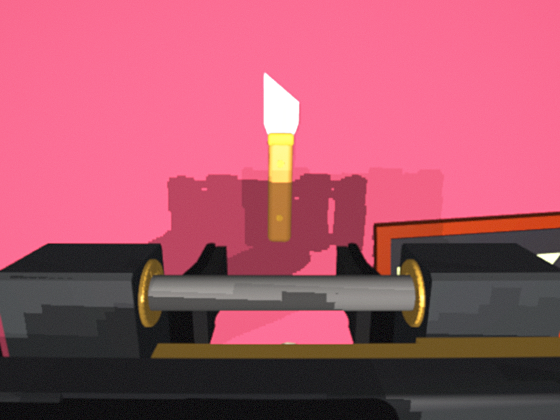

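The knife's blade tip is at (265,73) and its handle end at (280,241). The gripper is already centred and aligned on the handle.

>>> {"name": "send_rows", "arguments": {"xyz": [[1,0,35],[1,0,75],[1,0,110],[1,0,140],[1,0,160],[1,0,172],[1,0,180],[1,0,184],[1,0,187],[1,0,187]], "dr": [[0,0,0],[0,0,0],[0,0,0],[0,0,0],[0,0,0],[0,0,0],[0,0,0],[0,0,0],[0,0,0],[0,0,0]]}}

```text
time: 24.72
position: [0.4375, 0.182, -0.0181]
tool_rot: [2.185, 2.256, 0.001]
ft_force: [0.6, -0.4, -0.4]
grip_width: 0.571
grip_force: 0.0
```

>>> {"name": "send_rows", "arguments": {"xyz": [[0,0,0],[0,0,0],[0,0,0],[0,0,0],[0,0,0],[0,0,0],[0,0,0],[0,0,0],[0,0,0],[0,0,0]], "dr": [[0,0,0],[0,0,0],[0,0,0],[0,0,0],[0,0,0],[0,0,0],[0,0,0],[0,0,0],[0,0,0],[0,0,0]], "jaw": 8, "grip_force": 25}}

```text
time: 25.55
position: [0.4372, 0.1818, -0.0181]
tool_rot: [2.185, 2.256, -0.001]
ft_force: [-2.3, -1.2, 6.0]
grip_width: 0.253
grip_force: 25.0
```

```bash
python3 - <<'E'
from h import *
s=get_state();print(s['position'],s['grip_width']*87,s['grip_force'],s['ft_force']); t=np.radians(5.5)
g=np.array([.6331,.1020])-.026*np.array([np.cos(t),np.sin(t)]); print(g)
move(g[0],g[1],.03,np.radians(5.5-90))
E
```

```text
[ 0.43716681  0.18182029 -0.01806362] 22.030229684508786 24.98747617006302 [-2.34491294 -1.19743677  5.96945669]
[0.6072197  0.09950801]
xyz [-87.7 167.3 -48. ] dr [0.    0.    1.507]
xyz [-87.7 167.3 -48. ] dr [-1.000e-03  0.000e+00 -1.635e+00]
```

>>> {"name": "send_rows", "arguments": {"xyz": [[0,0,-30],[-5,10,-60],[-15,30,-75],[-27,50,-75],[-39,75,-75],[-51,100,-75],[-63,120,-75],[-75,140,-75],[-85,160,-75],[-88,167,-75]], "dr": [[0,0,0],[0,0,0.12],[0,0,0.24],[0,0,0.36],[0,0,0.48],[0,0,0.6],[0,0,0.72],[0,0,0.84],[0,0,0.96],[0,0,1.08]]}}

```text
time: 26.38
position: [0.6097, 0.0962, 0.0558]
tool_rot: [3.038, 0.797, 0.001]
ft_force: [-1.0, -0.8, -1.3]
grip_width: 0.248
grip_force: 25.0
```

```bash
python3 - <<'E'
from h import *
s=get_state();print(s['position'],s['grip_width']*87,s['grip_force'],s['ft_force'])
move(.6072,.0995,.015,np.radians(5.5-90))
E
```

```text
[0.60972603 0.09623973 0.05575664] 21.55880088199243 24.979054927825928 [-1.02008969 -0.78376193 -1.27519961]
xyz [-0.6 -4.1 40.8] dr [ 0.001 -0.001  0.417]
xyz [-0.6 -4.1 40.8] dr [ 1.000e-03  1.000e-03 -2.724e+00]
```

>>> {"name": "send_rows", "arguments": {"xyz": [[0,-1,0],[0,-1,0],[0,-1,0],[0,-1,10],[0,-1,20],[0,-1,30],[0,-1,40],[0,-1,40],[0,-1,40],[0,-1,40]], "dr": [[0,0,0.12],[0,0,0.24],[0,0,0.36],[0,0,0.417],[0,0,0.417],[0,0,0.417],[0,0,0.417],[0,0,0.417],[0,0,0.417],[0,0,0.417]]}}

```text
time: 27.22
position: [0.6065, 0.1003, 0.0167]
tool_rot: [-3.137, -0.167, -0.0]
ft_force: [-0.8, -0.0, -1.1]
grip_width: 0.252
grip_force: 25.0
```

```bash
python3 - <<'E'
from h import *
C=cam('wrist'); im=get_image('wrist'); cv2.imwrite('pics/w6.png',im[:,:,::-1])
s=get_state();print(s['position']);zt=s['position'][2]
H=hsv(im); h,s,v=[H[:,:,i].astype(int) for i in range(3)]
t=np.radians(5.5);M=np.array([[np.cos(t),np.sin(t)],[-np.sin(t),np.cos(t)]]);B=np.array([.6331,.1020])
f=lambda P,z:(cast(C,P,z)-B)@M.T*1000
m=np.zeros_like(h,bool);m[:240]=1
for a,c,b in blobs(m&(h>8)&(h<30)&(s>60)&(v>60),300):
    q=f(pts(b),zt+.018+.017); _,ax,_,_=rect(q); print('wood',a,c.round(),q.min(0),q.max(0),np.degrees(np.arctan2(ax[1],ax[0])))
move(.6072,.0995,-.0035,np.radians(5.5-90))
E
```

```text
[0.60685376 0.10034344 0.01712581]
wood 4583 [283. 199.] [ -8.89383917 -11.05587733] [25.43201509 13.26895225] 1.820334792137146
wood 4255 [445. 215.] [ -8.17529328 -84.67017815] [ 15.87633271 -45.34452637] 90.58275645971298
xyz [ 0.2  0.9 20.6] dr [-0.    -0.001  0.01 ]
xyz [ 0.2  0.9 20.6] dr [ 1.000e-03 -0.000e+00 -3.131e+00]
```

View pics/w6.png

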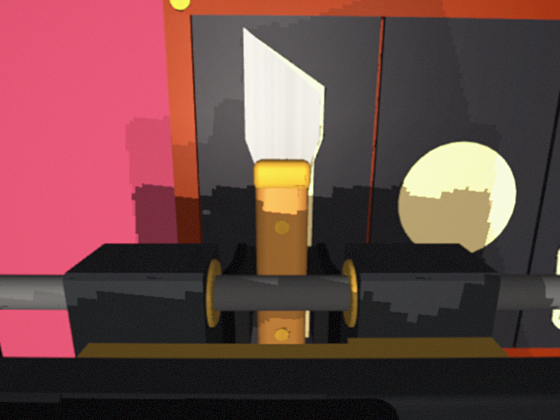

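The blade covers its outline, with a thin pale sliver on the right (-y) side only. I'll nudge about 1.5 mm that way and turn 1°, then lower.

>>> {"name": "send_rows", "arguments": {"xyz": [[0,1.5,0],[0,1.5,4],[0,1.5,8],[0,1.5,12],[0,1.5,15],[0,1.5,18],[0,1.5,20],[0,1.5,21],[0,1.5,21],[0,1.5,21]], "dr": [[0,0,0.02],[0,0,0.02],[0,0,0.02],[0,0,0.02],[0,0,0.02],[0,0,0.02],[0,0,0.02],[0,0,0.02],[0,0,0.02],[0,0,0.02]]}}

```text
time: 28.1
position: [0.6064, 0.0987, -0.004]
tool_rot: [3.138, 0.135, -0.001]
ft_force: [-2.0, -0.9, 2.5]
grip_width: 0.253
grip_force: 25.0
```

>>> {"name": "send_rows", "arguments": {"xyz": [[0,0,0],[0,0,0],[0,0,0],[0,0,0],[0,0,0],[0,0,-20],[0,0,-60],[0,0,-100],[0,0,-140],[0,0,-180]], "dr": [[0,0,0],[0,0,0],[0,0,0],[0,0,0],[0,0,0],[0,0,0],[0,0,0],[0,0,0],[0,0,0],[0,0,0]], "jaw": 44}}

```text
time: 28.93
position: [0.6062, 0.0988, 0.1776]
tool_rot: [3.139, 0.135, 0.0]
ft_force: [0.9, -0.8, 0.3]
grip_width: 0.506
grip_force: 0.0
```

```bash
python3 - <<'E'
from h import *
s=get_state();print(s['position'],s['joint_positions'].round(2))
# tin: rim at z .024 via earlier top image
im=cv2.imread('pics/top_raw.png')[:,:,::-1].copy(); H=hsv(im).astype(int); C=cam('top')
m=np.zeros(H.shape[:2],bool); m[190:228,410:460]=1
P=pts(max(blobs(m&(H[:,:,1]<60)&(H[:,:,2]>100),100),key=lambda t:t[0])[2]); (c,r)=cv2.minEnclosingCircle((cast(C,P,.02)*1000).astype(np.float32)); print(c,r)
move(c[0]/1000,c[1]/1000,.17,np.radians(-30))
E
```

```text
[0.6062307  0.09877276 0.17757963] [ 0.34  0.33 -0.67  1.56  0.21  1.33 -1.84]
(569.6875, -368.0693054199219) 28.072566986083984
xyz [-76.6 462.    7.6] dr [ 0.    -0.    -0.961]
xyz [-76.6 462.    7.6] dr [-0.   -0.    2.18]
```

>>> {"name": "send_rows", "arguments": {"xyz": [[-6,38,0],[-12,76,5],[-19,114,5],[-25,152,5],[-32,190,5],[-38,228,5],[-45,266,5],[-51,304,5],[-58,342,5],[-64,380,5]], "dr": [[0,0,-0.12],[0,0,-0.24],[0,0,-0.36],[0,0,-0.48],[0,0,-0.6],[0,0,-0.72],[0,0,-0.84],[0,0,-0.96],[0,0,-1.08],[0,0,-1.2]], "jaw": 80}}

```text
time: 29.77
position: [0.5748, -0.2875, 0.1709]
tool_rot: [2.509, 1.89, -0.0]
ft_force: [0.8, 0.1, 0.4]
grip_width: 0.918
grip_force: 0.0
```

```bash
python3 - <<'E'
from h import *
s=get_state();print(s['position'],s['joint_positions'].round(2)); move(.570,-.368,.17,np.radians(5.5))
E
```

```text
[ 0.57478222 -0.28747284  0.17090744] [ 0.94  0.39 -0.67  1.49  0.25  1.34 -0.03]
xyz [-78.7  17.6   1. ] dr [ 0.     0.001 -0.375]
xyz [-78.7  17.6   1. ] dr [ 1.000e-03 -0.000e+00  2.766e+00]
```

>>> {"name": "send_rows", "arguments": {"xyz": [[-38,8,0],[-75,17,0],[-77,18,0],[-77,18,0],[-77,18,0],[-77,18,0],[-77,18,0],[-77,18,0],[-77,18,0],[-77,18,0]], "dr": [[0,0,-0.12],[0,0,-0.24],[0,0,-0.36],[0,0,-0.375],[0,0,-0.375],[0,0,-0.375],[0,0,-0.375],[0,0,-0.375],[0,0,-0.375],[0,0,-0.375]]}}

```text
time: 30.6
position: [0.5712, -0.3637, 0.171]
tool_rot: [2.118, 2.319, -0.001]
ft_force: [0.4, -0.3, 1.1]
grip_width: 0.917
grip_force: 0.0
```

```bash
python3 - <<'E'
from h import *
C=cam('wrist'); im=get_image('wrist'); cv2.imwrite('pics/w7.png',im[:,:,::-1])
s=get_state();print(s['position'])
H=hsv(im).astype(int)
m=np.zeros(H.shape[:2],bool); m[100:250,180:380]=1
for a,c,b in blobs(m&(H[:,:,1]<80)&(H[:,:,2]>60),300):
    q=cast(C,pts(b),.022); print(a,c,cv2.minEnclosingCircle((q*1000).astype(np.float32)))
move(.570,-.368,-.014,np.radians(5.5))
E
```

```text
[ 0.57116563 -0.36388915  0.17097282]
1424 [279.33146067 192.54494382] ((570.4763793945312, -366.52532958984375), 27.802288055419922)
1122 [279.3573975  195.12655971] ((570.4403076171875, -367.6950378417969), 17.28276252746582)
xyz [ -3.9  -1.5 185. ] dr [ 0.     0.    -0.006]
xyz [ -3.9  -1.5 185. ] dr [ 1.000e-03 -0.000e+00  3.136e+00]
```

View pics/w7.png

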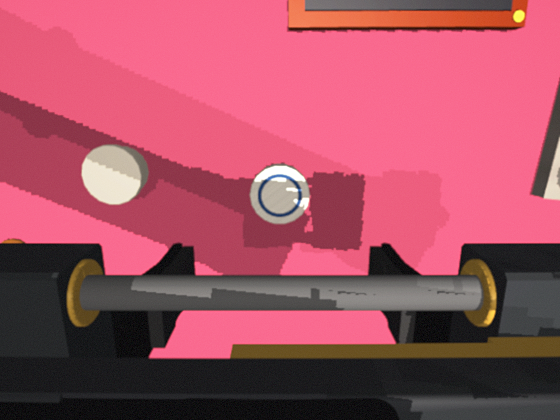

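The tin is centred at (279,193) with its blue ring visible; the wax pot is off to the left at (115,174). I'll descend and grip.

>>> {"name": "send_rows", "arguments": {"xyz": [[-3,-1,35],[-3,-1,75],[-3,-1,110],[-3,-1,140],[-3,-1,160],[-3,-1,172],[-3,-1,180],[-3,-1,185],[-3,-1,185],[-3,-1,185]], "dr": [[0,0,0],[0,0,0],[0,0,0],[0,0,0],[0,0,0],[0,0,0],[0,0,0],[0,0,0],[0,0,0],[0,0,0]]}}

```text
time: 31.48
position: [0.5712, -0.3679, -0.013]
tool_rot: [2.118, 2.318, 0.0]
ft_force: [-0.6, 0.7, 0.5]
grip_width: 0.921
grip_force: 0.0
```

>>> {"name": "send_rows", "arguments": {"xyz": [[0,0,0],[0,0,0],[0,0,0],[0,0,0],[0,0,0],[0,0,0],[0,0,0],[0,0,0],[0,0,0],[0,0,0]], "dr": [[0,0,0],[0,0,0],[0,0,0],[0,0,0],[0,0,0],[0,0,0],[0,0,0],[0,0,0],[0,0,0],[0,0,0]], "jaw": 40, "grip_force": 25}}

```text
time: 32.32
position: [0.5704, -0.3676, -0.0139]
tool_rot: [2.119, 2.319, -0.0]
ft_force: [-1.9, 0.1, 4.0]
grip_width: 0.611
grip_force: 25.0
```

```bash
python3 - <<'E'
from h import *
s=get_state();print(s['position'],s['grip_width']*87,s['grip_force'],s['ft_force'])
move(.6416,.0142,.08,np.radians(5.5))
E
```

```text
[ 0.57035668 -0.36760434 -0.0139027 ] 53.197836634172184 25.00048130750656 [-1.86874725  0.08123073  4.0003988 ]
xyz [373.8 105.3 -94.1] dr [ 0.     0.    -0.006]
xyz [373.8 105.3 -94.1] dr [ 1.000e-03 -0.000e+00  3.136e+00]
```

>>> {"name": "send_rows", "arguments": {"xyz": [[0,0,-35],[10,3,-70],[45,13,-94],[85,24,-94],[125,35,-94],[165,46,-94],[205,58,-94],[245,69,-94],[285,80,-94],[325,92,-94]], "dr": [[0,0,0],[0,0,0],[0,0,0],[0,0,0],[0,0,0],[0,0,0],[0,0,0],[0,0,0],[0,0,0],[0,0,0]]}}

```text
time: 33.15
position: [0.632, -0.0345, 0.0793]
tool_rot: [-2.119, -2.319, 0.001]
ft_force: [1.4, -0.7, -0.6]
grip_width: 0.611
grip_force: 25.0
```

>>> {"name": "send_rows", "arguments": {"xyz": [[38,10,0],[49,13,0],[49,13,0],[49,13,15],[49,13,30],[49,13,45],[49,13,58],[49,13,60],[49,13,60],[49,13,60]], "dr": [[0,0,0],[0,0,0],[0,0,0],[0,0,0],[0,0,0],[0,0,0],[0,0,0],[0,0,0],[0,0,0],[0,0,0]]}}

```text
time: 33.98
position: [0.6411, 0.0132, 0.0195]
tool_rot: [-2.12, -2.318, 0.0]
ft_force: [-0.1, -0.4, -0.8]
grip_width: 0.614
grip_force: 25.0
```

```bash
python3 - <<'E'
from h import *
s=get_state();print(s['position'],s['grip_width']*87,s['grip_force'])
move(.6416,.0142,.001,np.radians(5.5))
E
```

```text
[0.64106232 0.01323323 0.01952445] 53.39084846190791 24.999775886535645
xyz [ 0.9  0.6 18.5] dr [-0.    -0.    -0.007]
xyz [ 0.9  0.6 18.5] dr [-0.     0.     3.135]
```

>>> {"name": "send_rows", "arguments": {"xyz": [[1,0.5,4],[1,0.5,8],[1,0.5,11],[1,0.5,14],[1,0.5,17],[1,0.5,19],[1,0.5,19],[1,0.5,19],[1,0.5,19],[1,0.5,19]], "dr": [[0,0,0],[0,0,0],[0,0,0],[0,0,0],[0,0,0],[0,0,0],[0,0,0],[0,0,0],[0,0,0],[0,0,0]]}}

```text
time: 34.82
position: [0.6415, 0.0146, 0.0008]
tool_rot: [2.119, 2.319, 0.0]
ft_force: [0.2, -0.2, -1.2]
grip_width: 0.617
grip_force: 25.0
```

>>> {"name": "send_rows", "arguments": {"xyz": [[0,0,0],[0,0,0],[0,0,0],[0,0,0],[0,0,0],[0,0,-20],[0,0,-60],[0,0,-100],[0,0,-140],[0,0,-180]], "dr": [[0,0,0],[0,0,0],[0,0,0],[0,0,0],[0,0,0],[0,0,0],[0,0,0],[0,0,0],[0,0,0],[0,0,0]], "jaw": 74}}

```text
time: 35.65
position: [0.6411, 0.0148, 0.1827]
tool_rot: [2.119, 2.319, -0.0]
ft_force: [1.4, 0.2, -0.3]
grip_width: 0.854
grip_force: 0.0
```

>>> {"name": "send_rows", "arguments": {"xyz": [[-40,-10,-10],[-80,-20,-20],[-120,-30,-20],[-160,-40,-20],[-200,-50,-20],[-240,-60,-20],[-280,-70,-20],[-320,-80,-20],[-360,-90,-20],[-360,-90,-20]], "dr": [[0,0,0],[0,0,0],[0,0,0],[0,0,0],[0,0,0],[0,0,0],[0,0,0],[0,0,0],[0,0,0],[0,0,0]]}}

```text
time: 36.48
position: [0.5793, -0.3651, 0.1995]
tool_rot: [2.135, 2.302, -0.011]
ft_force: [-0.8, -1.1, -0.5]
grip_width: 0.851
grip_force: 0.0
```

```bash
python3 - <<'E'
from h import *
s=get_state();print(s['time'],s['position'])
im=get_image('top'); cv2.imwrite('pics/topend.png',cv2.resize(im[110:290,190:430,::-1],(800,600),interpolation=cv2.INTER_CUBIC))
H=hsv(im); h,s,v=[H[:,:,i].astype(int) for i in range(3)]; C=cam('top')
t=np.radians(5.5);M=np.array([[np.cos(t),np.sin(t)],[-np.sin(t),np.cos(t)]]);B=np.array([.6458,-.0298])
roi=np.zeros_like(h,bool);roi[120:230,200:390]=1
for n,m,z in(('brush',(h>60)&(h<85)&(s>100)&(v>60),.049),('orange',(h>8)&(h<30)&(s>140)&(v>140),.026),('pale',(v>180)&(s<80),.02)):
    for a,c,b in blobs(m&roi,60):
        q=(cast(C,pts(b),z)-B)@M.T*1000; p,ax,_,_=rect(q); print(n,a,c.round(),'min',q.min(0).round(),'max',q.max(0).round(),np.degrees(np.arctan2(ax[1],ax[0])).round(1))
E
```

```text
36.4833 [ 0.57931139 -0.36513474  0.1994546 ]
brush 939 [350. 164.] min [ -76. -154.] max [  76. -109.] 174.6
orange 156 [306. 181.] min [-68. -39.] max [ 25. -20.] 173.7
orange 166 [320. 179.] min [-68. -69.] max [ 24. -49.] 6.0
orange 193 [239. 184.] min [-77. 120.] max [ 21. 140.] 176.2
pale 187 [343. 181.] min [ -84. -141.] max [  70. -104.] 10.4
pale 197 [306. 163.] min [-74. -56.] max [ 72. -14.] 169.7
pale 294 [235. 161.] min [-35. 114.] max [ 74. 150.] 0.2
pale 522 [274. 174.] min [-31.  14.] max [30. 74.] 175.8
pale 80 [316. 183.] min [-74. -65.] max [ 21. -42.] 9.1
```

View pics/topend.png

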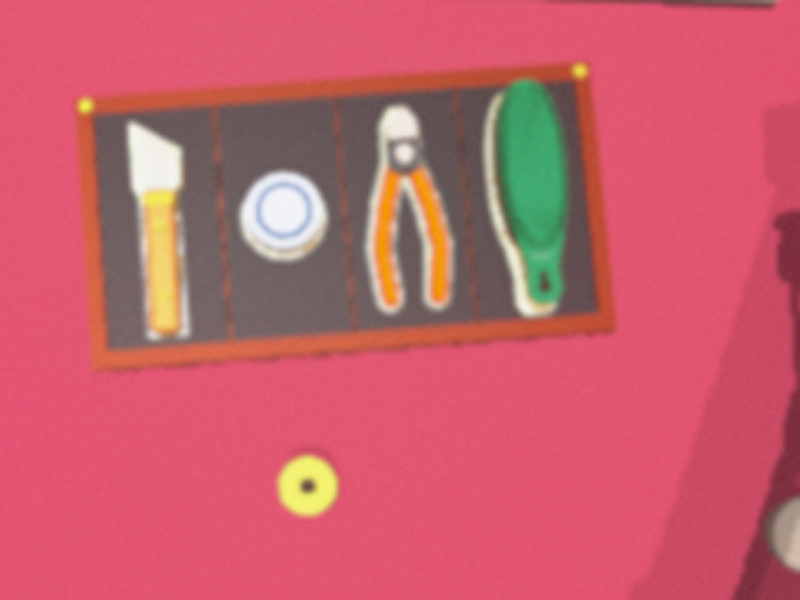

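All four items lie on their outlines: brush (530,190), cutters (410,220), tin (284,212) and knife (158,235). The spool at (307,486) is untouched. I'm handing the job in.

```bash
python3 -c "
from bench import *
print(close_job())"
```

```text
the job is handed in; nothing more can be done
None
```

I put the brush, cutters, knife and tin back on their outlines in that order, each pointing the right way, left the spool and paint jar alone, and handed the job in at about 36 s of the 115 s allowed.

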